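Free the tight tube block from the dry block heater

TASK

The tube block has to come out of the dry block heater: first turn the heater's thermostat knob fully anticlockwise to its off stop, then take the aluminium block by its T-handle and rock it from side to side along the crossbar, tilting it to and fro several times and easing it up, until it works free. It fits so tightly that a straight pull would bring the whole heater up with it: keep the heater standing in its place, and leave the other things on the bench alone. Finish while holding the block upright in the gripper, in the air just clear above its well.

Things in the scene. Friction and masses are not known exactly. Their poses are not given: they have to be found in the camera images.
- heater: Dry block heater, loose on four rubber feet, 3 kg: a flat-topped grey case, white knob panel, 190 mm deep (x) x 280 long (y) x 85 high. Origin: centre of its underside, on the bench; x to its rear, y to its left along its length, z up. Well centred at x 0, y +55 mm; thermostat knob at x -20, y -78 mm. A straight pull on the block lifts the heater instead of freeing the block.
- well (a point): Centre of the well's mouth, in the case's flat top, 85 mm above the bench; axes as the heater's. The well is 58 mm (x) x 79 (y), 36 deep. Spring strips in its front and rear walls, 64 mm long (y), 9 to 19 mm above its floor, grip the block's long sides, some 36 N of friction in all. Block free once its underside is 19 mm above the floor.
- block: Aluminium tube block, 50 mm (x) x 74 (y) x 50 high, about 0.45 kg, 14 holes in its top, seated on the well's floor, 14 mm proud. Origin: centre of its underside; axes as the heater's. Play 2.5 mm at each y end. Rocked about x by some 0.07 rad each way (1 to 1.5 N m), one end climbs in the strips while the other stays: its middle can climb up to 4 mm per swing from side to side.
- block_handle (a point): Centre of the crossbar of the steel T-handle screwed into the block: a round bar 14 mm in diameter, 72 long (along the block's y), its axis 95 mm above the block's underside (45 above its top, 81 above the middle of the spring strips while seated), on a central post 10 mm in diameter. Turns with the block; held firmly, it leans only as far as the gripper tilts with it.
- thermostat (a joint): Angle of the thermostat knob, rad: 0 at the off stop (fully anticlockwise seen from above), grows clockwise up to 4.7. Upright axis; stiff, about 0.05 N m.
- thermostat_grip (a point): On the knob's axis, 109 mm above the bench, in its upright bar grip: 38 mm long (this point's x), 12 thick (y), from 10 mm above to 16 below this point; below that a round skirt 40 mm in diameter, 8 thick, on the heater's top. Turns with the knob; a white line on the bar points along the point's -x; at the off stop the point's axes are the heater's.
- spare_block: Bystander: a second aluminium tube block, 50 x 74 x 50 mm with six large holes and no handle, on the bench. Origin: centre of its underside.
- tube_rack: Bystander: white tube rack 70 x 200 x 59 mm with five capped tubes, 92 mm high in all. Origin: centre of its underside.
- wash_bottle: Bystander: white wash bottle, 64 mm in diameter, 183 mm high. Origin: centre of its underside.
- beaker: Bystander: glass beaker, 70 mm in diameter, 95 mm high. Origin: centre of its underside.
- petri_dishes: Bystander: stack of three clear petri dishes, 90 mm in diameter, 47 mm high. Origin: centre of its underside.
- timer: Bystander: flat grey bench timer, 65 x 65 x 16 mm. Origin: centre of its underside.
- goggles: Bystander: safety goggles, 140 mm wide, 150 mm long, 50 mm high. Origin: under the middle of the lens.
There are look-alikes about, which are no part of the job. Leave any yellow look-alike of the block alone.

How it is judged:
On the way, in this order (a step that is already met when the one before it is completed fails the run):
1. the thermostat knob is at its off stop, the block still seated (value of joint thermostat below 0.1 rad and z of block in the frame of well below -0.03 m), for 0.2 s.
2. the block, still in the well, leans to the heater's left (+y) by 0.03 rad or more (angle between the z axis of block and the z axis of heater, either way round above 0.03 rad and y of block_handle in the frame of well above 0.002 m and z of block in the frame of well below -0.003 m), for 0.05 s.
3. the block, still in the well, leans to the heater's right (-y) by 0.03 rad or more (angle between the z axis of block and the z axis of heater, either way round above 0.03 rad and y of block_handle in the frame of well below -0.002 m and z of block in the frame of well below -0.003 m), for 0.05 s.
4. the block's underside is above the well's rim (z of block in the frame of well above 0.003 m), for 0.1 s.
At the end, for the whole second after the job is handed in: Knob within 0.1 rad of its off stop; block in the fingers, still, within 0.2 rad of upright, its underside 3 to 80 mm above the well's rim and within 40 mm sideways of the well's centre, not touching the heater; heater flat on the bench within 40 mm of where it stood (value of joint thermostat below 0.1 rad and z of block in the frame of well between 0.003 and 0.08 m and horizontal distance between block and well below 0.04 m and angle between block's own z axis and vertical below 0.2 rad and contact force between the fingers and block above 2 N and contact force between block and heater below 0.1 N and linear speed of block below 0.03 m/s and angular speed of block below 0.4 rad/s and height (world z) of heater below 0.004 m and angle between heater's own z axis and vertical below 0.03 rad and distance of heater from where it was at the start of the episode below 0.04 m); the arm keeps its last pose, push and grip.
It fails at once if the heater is lifted more than 12 mm, tipped more than 0.12 rad or shoved more than 50 mm (height (world z) of heater above 0.012 m or angle between heater's own z axis and vertical above 0.12 rad or distance of heater from where it was at the start of the episode above 0.05 m).
It fails at once if another thing on the bench is moved by more than 30 mm (distance of any of spare_block, tube_rack, wash_bottle, beaker, petri_dishes, timer, goggles from where it was at the start of the episode above 0.03 m).
It also fails if it takes over 72 s, if anything falls off the work surface, if the arm or the gripper's body presses on something with over 40 N, if the wrist force passes 120 N, or if a joint passes its speed limit or range.

ROBOT

A 7-joint arm with a two-finger parallel gripper is mounted at the origin on the work surface. World frame = base frame: x ahead of the robot, y to its left, z up, the work surface at z = 0. Lengths are in m, angles in rad, forces in N, time in s.
With the tool pointing down it reaches from about 0.4 to 0.85 m from the base axis. Payload 4.5 kg.
Tool frame: the origin (TCP) lies midway between the tips of the shut fingers; the grasp point (between the pads) lies 19 mm behind it (r.hold_point_z is the distance from the TCP to the grasp point, in m); z points along the fingers, y is the direction in which the jaws open and shut (so a half turn about z gives the same grasp; the last joint's range is limited). The gripper opens to 88 mm and grips with 3 to 60 N. Pads are 18 mm wide; open, the fingers measure 123 mm over their backs; the gripper's body (75 mm by 187 mm) begins 45 mm behind the grasp point.
Start: joints at [1.324, 0.689, -0.195, 1.565, 0.157, 0.902, -0.215], TCP at [0.173, -0.601, 0.239] pointing down, gripper open.
Joint ranges: [-3.01, 3.01], [-0.46, 2.08], [-1.47, 1.51], [0.13, 2.56], [-1, 4.14], [0.04, 2.09], [-2.66, 2.66]. Speed limits (rad/s): [2.57, 2.57, 3.14, 3.14, 3.14, 3.14, 3.14].

INTERFACE

Orientations are given as a unit quaternion [x, y, z, w].
In Python, from plant import r gives the robot as it stands. The module is installed in compiled form; this text tells all that it offers.
- The arm moves only by the tool move_arm, never from a script. Its arguments are lists of equal length, an entry for each row: "turn": the turn, a rotation vector about the tool's x, y, z in units of 2 pi rad (1.0 is 2 pi rad), a list of three; "dp": the shift along the tool's x, y, z in units of 2.5 cm (1.0 is 2.5 cm), a list of three; "jaw": the closure, from -1 (fully open) to 1 (shut), so that 0 is half open. In form: {"turn": [[wx, wy, wz], ...], "dp": [[x, y, z], ...], "jaw": [jaw, ...]}. A call has 1 to 10 rows; each row shifts and turns the commanded pose from where the row before left it, along the tool's axes as they then stand; what a row does not reach is not made up. A row lasts 1/12 s, in which the tool goes at most 41.7 mm and 7.16 degrees, less where a joint would pass 70% of its speed; a pose out of reach is approached as far as the arm can. A call with a number of a shift or a turn outside -1 to 1 is refused whole. A call with a gripper value outside its range is refused whole. The fingers move at their own pace and stop on an object; "newtons" is the grip in N (left out, the last holds). Time passes only in rows, so rows that do not move let the fingers close. It gives the time, the measured TCP pose, the force and the opening at its end, in the units of the state.
- r.get_state(): the state, without advancing time (a new reading comes with each control period).
- r.snapshot(name): name is "side" or "top"; returns a dict with "frame" (420x560x3 uint8, blue, green, red), "mtx" (3x3 intrinsics, pixels), "origin" and "orientation" of the camera in the world. Camera axes: x right, y up, looking along -z (the intrinsics and any distortion apply to the point x, -y, -z); pixel columns grow to the right and rows downward; lengths in m; the calibration is good to about 2 mm. A picture is of the moment at which its call begins. There is no depth.
- r.finish_job(): hands the job in, once; it reports no verdict.
The state is a dict: "clock": time; "q": joint angles; "qd": joint speeds; "joint_torque": joint torques, N m; "tool_pos": TCP position; "eef_rot": TCP orientation; "contact_force": force on the tool from outside, world axes, zero at the start; "moment": the same for the moment, N m; "opening": opening from 0.0 (shut) to 1.0 (fully open).
Only numpy, scipy, OpenCV 4.12 (cv2) and the standard library are available. Lean on these libraries where they do the work, as an engineer would, in place of code of your own. Each camera call takes 0.05 s, during which the arm holds its last target.

## Working session

There is one attempt and no reset: what is moved stays moved. The work goes in short steps, Python scripts to look and compute and a tool call to move; the robot and the scene stay as the last step left them, time stands still between calls to the robot, and variables do not carry over. Pictures are saved under pics/ and viewed, and the job is handed in when it is done.

Besides the shell and the picture viewer there is one more tool, called after "Request:" by a JSON object that holds its "fn" and its "kwargs", one argument or row to a line. move_arm: Moves the arm, as the interface text tells. Shifts and turns lie within -1 to 1; 1 stands for 2.5 cm of shift or 2 pi rad of turn. Its arguments: {"type":"object","properties":{"turn":{"type":"array","items":{"type":"array","items":{"type":"number","minimum":-1,"maximum":1}}},"dp":{"type":"array","items":{"type":"array","items":{"type":"number","minimum":-1,"maximum":1}}},"jaw":{"type":"array","items":{"type":"number"}},"newtons":{"type":"number"}},"required":["turn","dp","jaw"]}

```bash
mkdir -p pics; python3 - <<'E'
from plant import r
import cv2
s=r.get_state();print(s)
for n in("side","top"):
    d=r.snapshot(n);cv2.imwrite(f"pics/{n}0.png",d["frame"]);print(n,d["mtx"],d["origin"],d["orientation"],[k for k in d])
print(r.hold_point_z)
E
```

```text
{'clock': 0.0, 'q': array([ 1.32382979,  0.690024  , -0.19452334,  1.56634421,  0.15731416,
        0.9025015 , -0.21506244]), 'qd': array([-0.00207961,  0.00094529, -0.00035109,  0.00125681,  0.00073671,
        0.00019377, -0.00015973]), 'joint_torque': array([-1.90062792e-04, -5.27554572e+01, -1.26685593e+00, -1.53426629e+01,
       -5.26267604e-02,  6.61178885e-03,  1.66918467e-04]), 'tool_pos': array([ 0.17295895, -0.59992619,  0.23788526]), 'eef_rot': array([ 9.90152345e-01,  1.39990881e-01, -1.99731435e-04, -9.19985341e-04]), 'contact_force': array([0.19817407, 0.52685781, 0.48118052]), 'moment': array([ 0.02039902, -0.02409626,  0.02334095]), 'opening': 0.9996910852258578}
side [[539.6815707    0.         273.8687411 ]
 [  0.         539.6815707  206.08291215]
 [  0.           0.           1.        ]] [-0.0301634   0.93488783  0.9976493 ] [-0.11983791  0.4164552   0.86536313 -0.25169545] ['frame', 'mtx', 'origin', 'orientation']
top [[391.16632483   0.         287.57064095]
 [  0.         391.16632483 208.27547679]
 [  0.           0.           1.        ]] [ 0.4073603  -0.00688455  1.17341519] [-0.04780459  0.04914164  0.71116487 -0.69967445] ['frame', 'mtx', 'origin', 'orientation']
0.0187
```

View pics/side0.png

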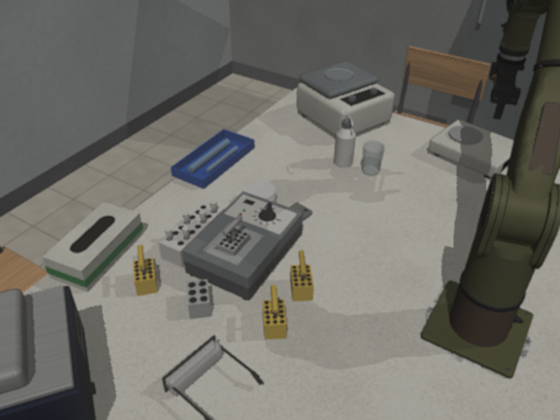

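View pics/top0.png

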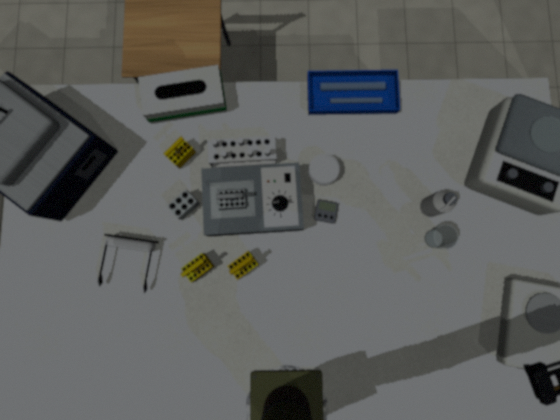

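```bash
cat > h.py <<'E'
import numpy as np,cv2
from scipy.spatial.transform import Rotation as R
from plant import r
def ray(d,uv):
    K=d["mtx"];v=np.array([(uv[0]-K[0,2])/K[0,0],-(uv[1]-K[1,2])/K[1,1],-1.])
    return np.array(d["origin"]),R.from_quat(d["orientation"]).apply(v)
def onz(d,uv,z):
    o,v=ray(d,uv);return o+v*(z-o[2])/v[2]
def proj(d,P):
    c=R.from_quat(d["orientation"]).inv().apply(np.atleast_2d(P)-d["origin"]);K=d["mtx"]
    return np.c_[K[0,0]*c[:,0]/-c[:,2]+K[0,2],K[1,1]*c[:,1]/c[:,2]+K[1,2]]
def crop(d,x0,y0,x1,y1,s,fn,gain=1.8):
    im=cv2.resize(d["frame"][y0:y1,x0:x1],None,fx=s,fy=s,interpolation=cv2.INTER_CUBIC)
    im=np.clip(im.astype(float)*gain,0,255).astype(np.uint8)
    for u in range((x0+9)//10*10,x1,10):
        cv2.line(im,((u-x0)*s,0),((u-x0)*s,8 if u%50 else 20),(0,255,0),1)
    for u in range((y0+9)//10*10,y1,10):
        cv2.line(im,(0,(u-y0)*s),(8 if u%50 else 20,(u-y0)*s),(0,255,0),1)
    cv2.imwrite(fn,im)
E
python3 - <<'E'
from h import *
d=r.snapshot("top");crop(d,190,120,350,240,5,"pics/t1.png")
d=r.snapshot("side");crop(d,150,175,320,300,4,"pics/s1.png",1.5)
E
```

```text
(no output)
```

View pics/t1.png

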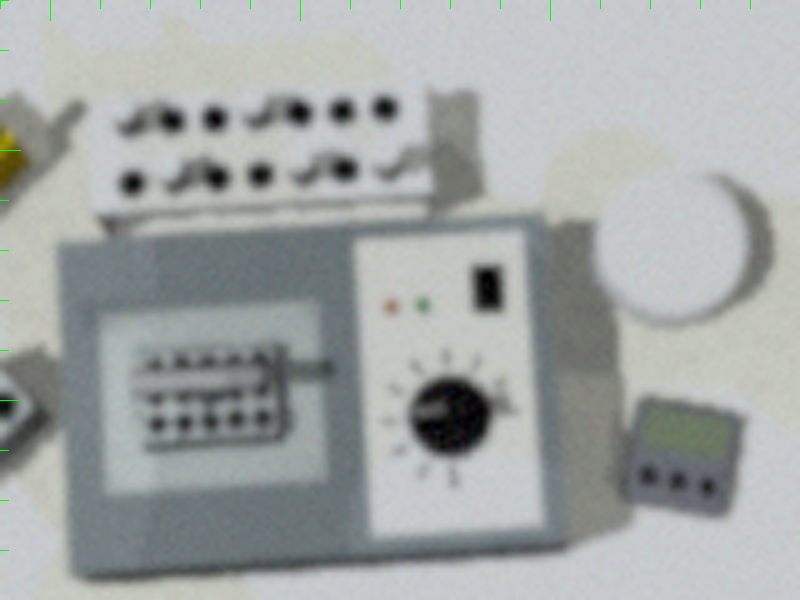

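View pics/s1.png

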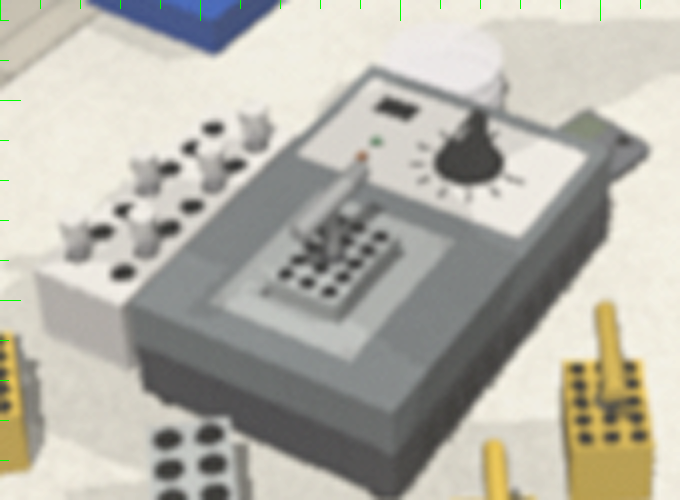

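```bash
python3 - <<'E'
from h import *
d=r.snapshot("top");s=r.snapshot("side")
C=[(201.6,168.4),(299,162.6),(303,229),(205,235)]
P=np.array([onz(d,c,.085)[:2] for c in C]);print(P)
print([np.linalg.norm(P[i]-P[(i+1)%4]) for i in range(4)])
c=P.mean(0); y=(P[0]-P[1])+(P[3]-P[2]);y/=np.linalg.norm(y);yaw=np.arctan2(-y[0],y[1]);print("c",c,"yaw",yaw)
x=(P[0]-P[3])+(P[1]-P[2]);print(np.arctan2(x[1],x[0]))
S=[(150+130/4,175+305/4),(150+372/4,175+68/4),(150+612/4,175+150/4),(150+395/4,175+412/4)]
Q=np.array([onz(s,q,.085)[:2] for q in S]);print(Q,Q.mean(0),[np.linalg.norm(Q[i]-Q[(i+1)%4]) for i in range(4)])
X=np.array([np.cos(yaw),np.sin(yaw)]);Y=np.array([-X[1],X[0]])
w=c+Y*.055;k=c-.02*X-.078*Y
print("well",w,"knob",k)
hz=.085-.036+.095
print("handle top",onz(d,(217,196.2),hz),onz(d,(246,194),hz))
print("handle side",onz(s,(240.5,217),hz),onz(s,(225,232.5),hz))
print("knob top",onz(d,(279.8,203.2),.119), onz(d,(280,203),.1))
for n,dd in(("top",d),("side",s)):
    pts=[np.r_[w,hz],np.r_[w+.036*Y,hz],np.r_[w-.036*Y,hz],np.r_[k,.119],np.r_[k,.093]]
    print(n,proj(dd,pts).round(1))
crop(d,260,180,305,225,16,"pics/t2.png",3)
crop(s,245,190,285,230,16,"pics/s2.png",2.5)
E
```

```text
[[ 0.67624812  0.23280047]
 [ 0.68871793 -0.04495866]
 [ 0.49859371 -0.05224807]
 [ 0.48630601  0.22074204]]
[np.float64(0.2780388937458314), np.float64(0.19026390070937538), np.float64(0.27326652120337996), np.float64(0.19032448630442278)]
c [0.58746644 0.08908394] yaw 0.04492216836551084
0.0508625737874702
[[ 0.67324966  0.23966367]
 [ 0.6860504  -0.03728481]
 [ 0.49916021 -0.0490822 ]
 [ 0.48541963  0.22669748]] [0.58596998 0.09499854] [np.float64(0.2772441438739628), np.float64(0.18726217130390038), np.float64(0.27612177801723736), np.float64(0.188277037732386)]
well [0.58499656 0.14402846] knob [0.57098937 0.01026449]
handle top [0.58504965 0.1776975  0.144     ] [0.58975118 0.10034218 0.144     ]
handle side [0.58636316 0.11277554 0.144     ] [0.58425616 0.17995513 0.144     ]
knob top [0.56723975 0.01087352 0.119     ] [0.57067297 0.01063089 0.1       ]
top [[229.6 196. ]
 [216.1 196.8]
 [243.1 195.2]
 [280.  201.8]
 [280.2 203.3]]
side [[233.6 224.1]
 [225.3 232.6]
 [241.5 215.9]
 [268.3 205.2]
 [268.3 212.9]]
```

View pics/t2.png

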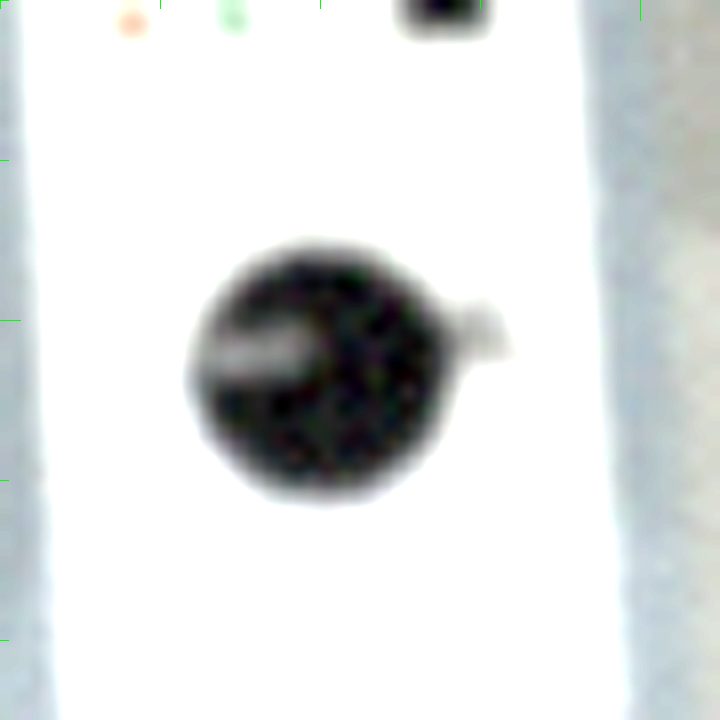

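View pics/s2.png

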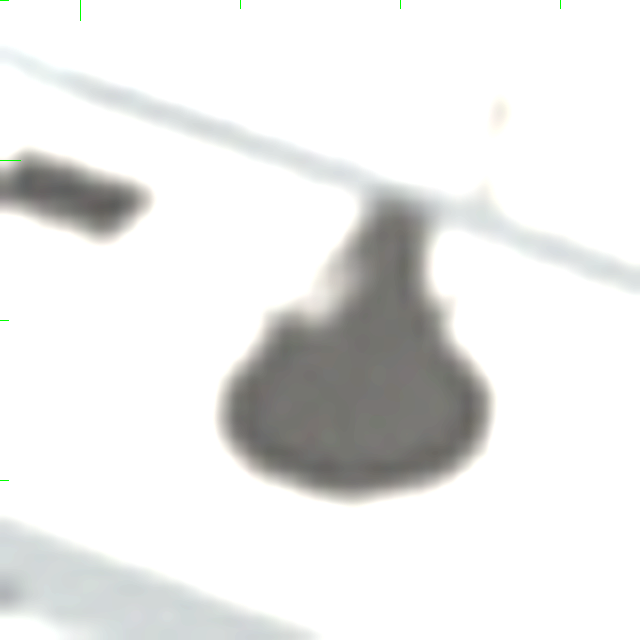

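```bash
python3 - <<'E'
from h import *
d=r.snapshot("top");s=r.snapshot("side")
for dd,a,b,n in((d,(260+200/16,180+360/16),(260+315/16,180+338/16),'top'),(s,(245+318/16,190+310/16),(245+372/16,190+245/16),'side')):
    A=onz(dd,a,.119);B=onz(dd,b,.119);v=(A-B)[:2];print(n,A,B,np.degrees(np.arctan2(v[1],v[0])),np.linalg.norm(v))
# auto: brightness-weighted fit top
f=d["frame"].astype(float).mean(2)
for rr in range(196,208): print(rr,f[rr,268:294].astype(int))
f=s["frame"].astype(float).mean(2)
for rr in range(200,212): print(rr,f[rr,258:276].astype(int))
print(r.get_state()["clock"])
E
```

```text
top [0.5694927  0.03074866 0.119     ] [0.57296877 0.01110239 0.119     ] 100.03364014205154 0.01995141961281803
side [0.56900792 0.02956574 0.119     ] [0.57079129 0.01069945 0.119     ] 95.39994527849566 0.018950389255887663
196 [101 103 107 108 107 102  89  71  56  40  28  27  20  26  38  50  71  83
  95 102  98  89  89  98 106 109]
197 [ 95  95 102 104 103  91  68  42  22  14   6  10  13  13   6  28  40  58
  77  92  96  88  90  98 107 109]
198 [ 97  93  96 100  92  71  44  22  15   3   9   5   5   0   4   6  15  31
  57  78  87  86  86  95 104 109]
199 [105 102 103  98  81  52  24  12  13  15  17  12   6  11   8   8   5  13
  34  55  69  73  73  84 101 107]
200 [109 108 106  95  69  41  29  23  31  30  31  14   8   1   8  12   8   6
  12  35  55  63  66  78  97 105]
201 [108 110 104  89  61  46  44  45  44  43  38  25  10   9   8  10   7  10
   9  24  48  62  67  74  88  99]
202 [106 106 101  84  58  50  52  50  46  42  34  21   5   5   3  10   9   6
  12  27  52  73  77  81  87  95]
203 [ 99 102  99  79  51  37  36  32  30  27  20  12   1   6   6   7   3   2
   7  28  62  86  9
[... 698 characters left out ...]
140 140 140 141 141 141 141 138 121  87  59  50  54  67  83  90  90  89]
204 [140 140 141 140 141 142 142 132 104  70  49  44  48  65  94 102  96  92]
205 [139 140 140 140 141 141 132 110  82  55  47  46  45  70 112 124 118 110]
206 [140 139 138 140 142 139 116  89  72  58  48  46  46  73 120 137 134 131]
207 [140 133 126 133 137 127 104  87  75  59  49  45  46  73 115 125 128 136]
208 [139 130 113 115 118 105  95  87  69  52  47  46  45  62  94 103 118 135]
209 [142 138 119 100  86  77  85  76  56  46  45  46  45  51  72 102 128 140]
210 [141 141 123  89  59  55  59  55  47  45  46  45  46  46  65 106 133 143]
211 [137 131 105  69  48  45  46  47  46  45  46  47  47  46  56  88 119 137]
0.4
```

Request:
{"fn": "move_arm", "kwargs": {
  "turn": [
    [0,0,0],
    [0,0,0],
    [0,0,0],
    [0,0,0],
    [0,0,0],
    [0,0,0],
    [0,0,0],
    [0,0,0],
    [0,0,0],
    [0,0,0]
  ],
  "dp": [
    [0.9,-0.78,0],
    [0.9,-0.78,0],
    [0.9,-0.78,0],
    [0.9,-0.78,0],
    [0.9,-0.78,0],
    [0.9,-0.78,0],
    [0.9,-0.78,0],
    [0.9,-0.78,0],
    [0.9,-0.78,0],
    [0.9,-0.78,0]
  ],
  "jaw": [-1,-1,-1,-1,-1,-1,-1,-1,-1,-1],
  "newtons": 30
}}

```text
clock: 1.23
tool_pos: [0.3361, -0.3496, 0.2389]
eef_rot: [0.99, 0.14, 0.0, 0.0]
contact_force: [0.6, 0.0, 0.3]
opening: 1.001
```

Request:
{"fn": "move_arm", "kwargs": {
  "turn": [
    [0,0,-0.019],
    [0,0,-0.019],
    [0,0,-0.019],
    [0,0,-0.019],
    [0,0,-0.019],
    [0,0,-0.019],
    [0,0,-0.019],
    [0,0,-0.019],
    [0,0,-0.019],
    [0,0,-0.019]
  ],
  "dp": [
    [0,0,0],
    [0,0,0],
    [0,0,0],
    [0,0,0],
    [0,0,0],
    [0,0,0],
    [0,0,0],
    [0,0,0],
    [0,0,0],
    [0,0,0]
  ],
  "jaw": [-1,-1,-1,-1,-1,-1,-1,-1,-1,-1]
}}

```text
clock: 2.07
tool_pos: [0.3354, -0.351, 0.2389]
eef_rot: [0.738, 0.674, -0.0, 0.0]
contact_force: [-0.5, 0.8, -0.1]
opening: 0.997
```

```bash
cat >> h.py <<'E'
def to(pos,yaw):
    """pos TCP target, yaw of tool x (deg), tool down: dp units in current tool frame & turn about z"""
    s=r.get_state();Rc=R.from_quat(s["eef_rot"])
    x=Rc.apply([1,0,0]);cy=np.degrees(np.arctan2(x[1],x[0]))
    Rt=R.from_euler('z',yaw,degrees=True)*R.from_euler('x',180,degrees=True)
    rv=(Rc.inv()*Rt).as_rotvec()/(2*np.pi)
    dw=np.array(pos)-s["tool_pos"]
    print("t",s["clock"],"tcp",s["tool_pos"].round(4),"yaw",cy.round(2),"q7",s["q"][6].round(3),"turn",rv.round(4),"dp now",(Rc.inv().apply(dw)/.025).round(3),"dp after turn",(Rt.inv().apply(dw)/.025).round(3),'F',s["contact_force"].round(1))
E
python3 -c "
from h import *
to([.570,.0105,.239],97)"
```

```text
t 2.0667 tcp [ 0.3354 -0.351   0.2389] yaw 84.81 q7 0.191 turn [ 0.      0.0001 -0.0339] dp now [ 1.525e+01  8.039e+00 -1.000e-02] dp after turn [ 1.3208e+01  1.1078e+01 -5.0000e-03] F [-0.5  0.8 -0.1]
```

Request:
{"fn": "move_arm", "kwargs": {
  "turn": [
    [0,0,-0.017],
    [0,0,-0.017],
    [0,0,0],
    [0,0,0],
    [0,0,0],
    [0,0,0],
    [0,0,0],
    [0,0,0],
    [0,0,0],
    [0,0,0]
  ],
  "dp": [
    [0,0,0],
    [0,0,0],
    [0.88,0.74,0],
    [0.88,0.74,0],
    [0.88,0.74,0],
    [0.88,0.74,0],
    [0.88,0.74,0],
    [0.88,0.74,0],
    [0.88,0.74,0],
    [0.88,0.74,0]
  ],
  "jaw": [-1,-1,-1,-1,-1,-1,-1,-1,-1,-1]
}}

```text
clock: 2.9
tool_pos: [0.4624, -0.1576, 0.2389]
eef_rot: [0.664, 0.747, -0.0, 0.0]
contact_force: [0.2, -0.5, -1.0]
opening: 0.997
```

Request:
{"fn": "move_arm", "kwargs": {
  "turn": [
    [0,0,0],
    [0,0,0],
    [0,0,0],
    [0,0,0],
    [0,0,0],
    [0,0,0],
    [0,0,0],
    [0,0,0],
    [0,0,0]
  ],
  "dp": [
    [0.88,0.74,0],
    [0.88,0.74,0],
    [0.88,0.74,0],
    [0.88,0.74,0],
    [0.88,0.74,0],
    [0.88,0.74,0],
    [0.88,0.74,0],
    [0,0,0],
    [0,0,0]
  ],
  "jaw": [-1,-1,-1,-1,-1,-1,-1,-0.6,-0.6]
}}

```text
clock: 3.65
tool_pos: [0.5728, 0.0114, 0.2387]
eef_rot: [0.663, 0.748, 0.001, -0.0]
contact_force: [0.7, -0.5, 0.6]
opening: 0.878
```

```bash
python3 -c "
from h import *
to([.570,.0105,.239],97)
to([.570,.0105,.094],97)
d=r.snapshot('side');crop(d,160,60,360,210,4,'pics/s3.png',1.5);print(r.get_state()['q'],r.get_state()['opening'])"
```

```text
t 3.65 tcp [0.5728 0.0114 0.2387] yaw 96.91 q7 -0.38 turn [ 0.0001 -0.0001 -0.0003] dp now [-0.022 -0.115 -0.013] dp after turn [-0.022 -0.115 -0.012] F [ 0.7 -0.5  0.6]
t 3.65 tcp [0.5728 0.0114 0.2387] yaw 96.91 q7 -0.38 turn [ 0.0001 -0.0001 -0.0003] dp now [-0.027 -0.119  5.787] dp after turn [-0.022 -0.115  5.788] F [ 0.7 -0.5  0.6]
[ 0.21545231  0.65855221 -0.53517862  1.71791238  0.41714175  0.88150648
 -0.37973033] 0.8271247472411009
```

View pics/s3.png

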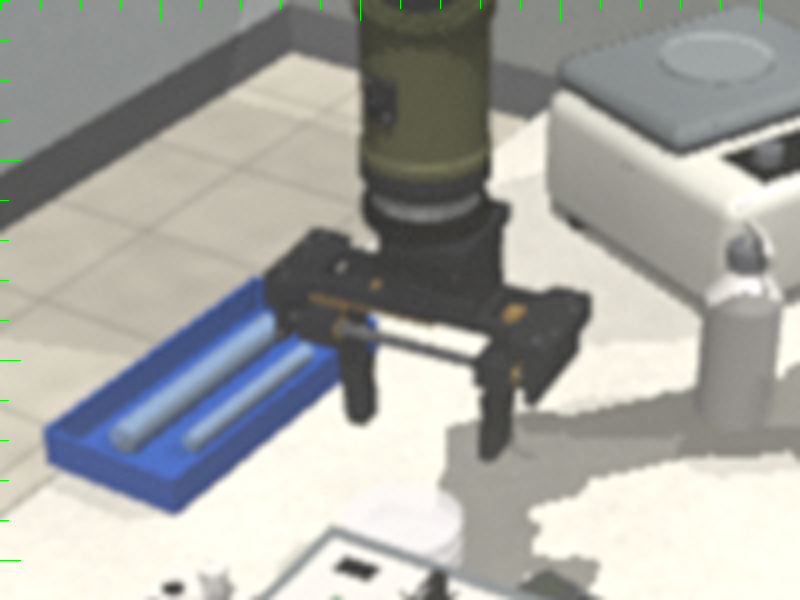

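Request:
{"fn": "move_arm", "kwargs": {
  "turn": [
    [0,0,0],
    [0,0,0],
    [0,0,0],
    [0,0,0],
    [0,0,0],
    [0,0,0],
    [0,0,0],
    [0,0,0],
    [0,0,0],
    [0,0,0]
  ],
  "dp": [
    [-0.02,-0.11,0.9],
    [0,0,0.9],
    [0,0,0.9],
    [0,0,0.9],
    [0,0,0.9],
    [0,0,0.5],
    [0,0,0.3],
    [0,0,0.2],
    [0,0,0.19],
    [0,0,0]
  ],
  "jaw": [-0.5,-0.5,-0.5,-0.5,-0.5,-0.5,-0.5,-0.5,-0.5,-0.5]
}}

```text
clock: 4.53
tool_pos: [0.5695, 0.008, 0.0964]
eef_rot: [0.665, 0.747, -0.0, 0.0]
contact_force: [-0.1, 0.0, -1.0]
opening: 0.751
```

```bash
python3 -c "
from h import *
to([.570,.0105,.0965],97)
d=r.snapshot('side');crop(d,210,140,330,230,6,'pics/s4.png',1.5);print(r.get_state()['q'],r.get_state()['opening'])"
```

```text
t 4.5333 tcp [0.5695 0.008  0.0964] yaw 96.69 q7 -0.518 turn [-0.      0.0001 -0.0009] dp now [ 0.097  0.03  -0.006] dp after turn [ 0.097  0.031 -0.006] F [-0.1  0.  -1. ]
[ 0.13811219  0.84600616 -0.40334684  1.84003209  0.57337562  0.57305419
 -0.51766013] 0.7495041222647222
```

View pics/s4.png

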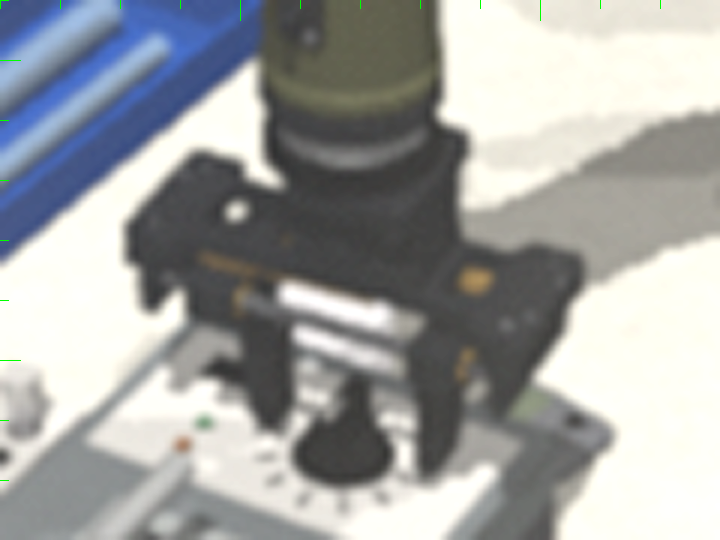

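Request:
{"fn": "move_arm", "kwargs": {
  "turn": [
    [0,0,0],
    [0,0,0],
    [0,0,0],
    [0,0,0],
    [0,0,0],
    [0,0,0],
    [0,0,0],
    [0,0,0],
    [0,0,0],
    [0,0,0]
  ],
  "dp": [
    [0.08,0.03,0],
    [0,0,0],
    [0,0,0],
    [0,0,0],
    [0,0,0],
    [0,0,0],
    [0,0,0],
    [0,0,0],
    [0,0,0],
    [0,0,0]
  ],
  "jaw": [1,1,1,1,1,1,1,1,1,1],
  "newtons": 20
}}

```text
clock: 5.42
tool_pos: [0.5735, 0.0111, 0.0968]
eef_rot: [0.665, 0.747, 0.003, 0.002]
contact_force: [7.0, 0.3, -4.0]
opening: 0.138
```

```bash
python3 -c "
from h import *
to([.570,.0105,.0965],183)
print(r.get_state()['opening']*88, r.get_state()['moment'])"
```

```text
t 5.4167 tcp [0.5735 0.0111 0.0968] yaw 96.7 q7 -0.52 turn [ 0.0009  0.0007 -0.2397] dp now [-0.009 -0.14   0.011] dp after turn [ 0.139 -0.018  0.012] F [ 7.   0.3 -4. ]
12.169884079769878 [ 0.01139335 -1.30423776  0.01022034]
```

Request:
{"fn": "move_arm", "kwargs": {
  "turn": [
    [0,0,0],
    [0,0,0],
    [0,0,-0.01],
    [0,0,-0.015],
    [0,0,-0.015],
    [0,0,-0.015],
    [0,0,-0.015],
    [0,0,-0.015],
    [0,0,-0.015],
    [0,0,0]
  ],
  "dp": [
    [0,0.12,0],
    [0,0.08,0],
    [0,0,0],
    [0,0,0],
    [0,0,0],
    [0,0,0],
    [0,0,0],
    [0,0,0],
    [0,0,0],
    [0,0,0]
  ],
  "jaw": [1,1,1,1,1,1,1,1,1,1]
}}

```text
clock: 6.25
tool_pos: [0.5729, 0.0108, 0.0967]
eef_rot: [0.399, 0.917, -0.002, -0.002]
contact_force: [-4.4, -0.3, 8.4]
opening: 0.139
```

```bash
python3 -c "
from h import *
to([.570,.0105,.0965],183)
print(r.get_state()['opening']*88, r.get_state()['moment'])"
```

```text
t 6.25 tcp [0.5729 0.0108 0.0967] yaw 132.96 q7 -0.039 turn [-0.0005 -0.0005 -0.139 ] dp now [ 0.07  -0.091  0.009] dp after turn [ 0.115 -0.005  0.008] F [-4.4 -0.3  8.4]
12.19626611344485 [-0.12252502  0.89256284  0.00941928]
```

Request:
{"fn": "move_arm", "kwargs": {
  "turn": [
    [0,0,-0.017],
    [0,0,-0.017],
    [0,0,-0.017],
    [0,0,-0.017],
    [0,0,-0.017],
    [0,0,-0.017],
    [0,0,-0.017],
    [0,0,-0.013],
    [0,0,-0.007],
    [0,0,0]
  ],
  "dp": [
    [0,0,0],
    [0,0,0],
    [0,0,0],
    [0,0,0],
    [0,0,0],
    [0,0,0],
    [0,0,0],
    [0,0,0],
    [0,0,0],
    [0,0,0]
  ],
  "jaw": [1,1,1,1,1,1,1,1,1,1]
}}

```text
clock: 7.08
tool_pos: [0.5724, 0.0098, 0.0967]
eef_rot: [-0.025, 1.0, -0.002, -0.003]
contact_force: [-6.7, -2.0, 10.4]
opening: 0.133
```

```bash
python3 -c "
from h import *
to([.570,.0105,.0965],183)
print(r.get_state()['opening']*88, r.get_state()['moment'])"
```

```text
t 7.0833 tcp [0.5724 0.0098 0.0967] yaw -177.14 q7 0.679 turn [-0.0005 -0.0008 -0.0004] dp now [0.096 0.033 0.009] dp after turn [0.096 0.034 0.008] F [-6.7 -2.  10.4]
11.728097615499493 [-0.4323552  1.0753101 -0.0309049]
```

Request:
{"fn": "move_arm", "kwargs": {
  "turn": [
    [0,0,-0.006],
    [0,0,-0.006],
    [0,0,0],
    [0,0,0]
  ],
  "dp": [
    [0,0,0],
    [0,0,0],
    [0,0,0],
    [0,0,0]
  ],
  "jaw": [1,1,1,1]
}}

```text
clock: 7.42
tool_pos: [0.5727, 0.0098, 0.0966]
eef_rot: [-0.061, 0.998, -0.002, -0.003]
contact_force: [-6.3, -2.1, 8.7]
opening: 0.141
```

```bash
python3 -c "
from h import *
to([.570,.0105,.0965],183)
print(r.get_state()['opening']*88, r.get_state()['moment'])"
```

```text
t 7.4167 tcp [0.5727 0.0098 0.0966] yaw -173.01 q7 0.742 turn [-0.0005 -0.0008  0.0111] dp now [0.102 0.042 0.006] dp after turn [0.104 0.034 0.006] F [-6.3 -2.1  8.7]
12.418413667794097 [-0.34826262  1.09837582 -0.3964104 ]
```

Request:
{"fn": "move_arm", "kwargs": {
  "turn": [
    [0,0,0.009],
    [0,0,0],
    [0,0,0],
    [0,0,0],
    [0,0,0],
    [0,0,0],
    [0,0,0],
    [0,0,0],
    [0,0,0],
    [0,0,0]
  ],
  "dp": [
    [0,0,0],
    [0,0,0],
    [0,0,0],
    [0,0,0],
    [0,0,0],
    [0,0,0],
    [0,0,-0.5],
    [0,0,-0.9],
    [0,0,-0.9],
    [0,0,-0.9]
  ],
  "jaw": [1,-0.5,-0.5,-0.5,-0.5,-0.5,-0.5,-0.5,-0.5,-0.5]
}}

```text
clock: 8.25
tool_pos: [0.575, 0.0116, 0.1781]
eef_rot: [-0.034, 0.999, 0.0, -0.0]
contact_force: [0.2, -0.4, -0.1]
opening: 0.747
```

```bash
python3 -c "
from h import *
to([.585,.144,.2],92.6)
print(r.get_state()['opening']*88, r.get_state()['moment'])
d=r.snapshot('side');crop(d,190,180,320,275,6,'pics/s5.png',1.5)
"
```

```text
t 8.25 tcp [0.575  0.0116 0.1781] yaw -176.11 q7 0.801 turn [ 0.000e+00 -1.000e-04  2.536e-01] dp now [-0.76   5.257 -0.874] dp after turn [ 5.273  0.642 -0.877] F [ 0.2 -0.4 -0.1]
65.75838987411345 [ 0.05375358 -0.15990184 -0.00766265]
```

View pics/s5.png

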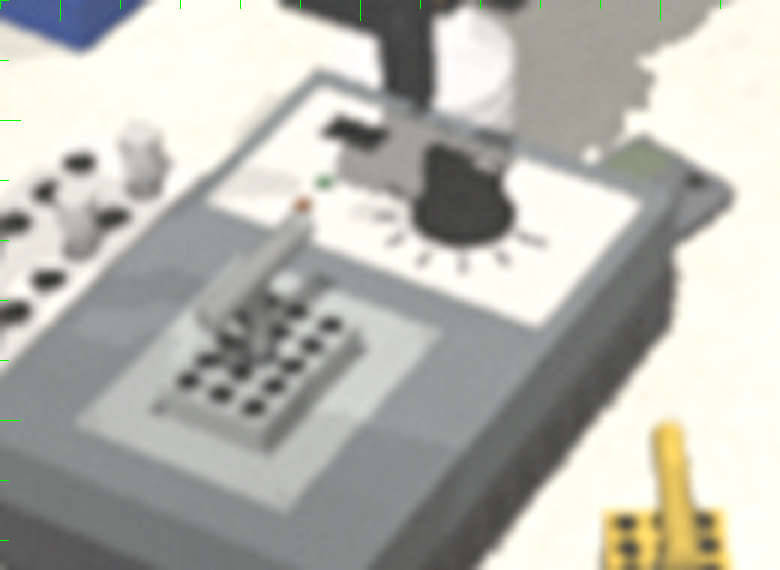

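Request:
{"fn": "move_arm", "kwargs": {
  "turn": [
    [0,0,0.019],
    [0,0,0.019],
    [0,0,0.019],
    [0,0,0.019],
    [0,0,0.019],
    [0,0,0.019],
    [0,0,0.019],
    [0,0,0.019],
    [0,0,0.019],
    [0,0,0.019]
  ],
  "dp": [
    [0,0,-0.9],
    [0,0,-0.4],
    [0,0,0],
    [0,0,0],
    [0,0,0],
    [0,0,0],
    [0,0,0],
    [0,0,0],
    [0,0,0],
    [0,0,0]
  ],
  "jaw": [-0.5,-0.5,-0.5,-0.5,-0.5,-0.5,-0.5,-0.5,-0.5,-0.5]
}}

```text
clock: 9.13
tool_pos: [0.5751, 0.0117, 0.2097]
eef_rot: [0.536, 0.844, 0.0, 0.0]
contact_force: [-0.1, 0.4, -0.4]
opening: 0.752
```

Request:
{"fn": "move_arm", "kwargs": {
  "turn": [
    [0,0,0.016],
    [0,0,0.016],
    [0,0,0.016],
    [0,0,0.016],
    [0,0,0],
    [0,0,0],
    [0,0,0],
    [0,0,0],
    [0,0,0],
    [0,0,0]
  ],
  "dp": [
    [0,0,0],
    [0,0,0],
    [0,0,0],
    [0,0,0],
    [0.9,0.13,0],
    [0.9,0.13,0],
    [0.9,0.13,0],
    [0.9,0.13,0],
    [0.9,0.13,0],
    [0.8,0,0]
  ],
  "jaw": [-0.5,-0.5,-0.5,-0.5,-0.5,-0.5,-0.5,-0.5,-0.5,-0.5]
}}

```text
clock: 9.97
tool_pos: [0.586, 0.1466, 0.2097]
eef_rot: [0.692, 0.722, 0.001, -0.0]
contact_force: [0.5, -0.1, 0.1]
opening: 0.753
```

```bash
python3 -c "
from h import *
to([.585,.144,.2],92.6)
print(r.get_state()['opening']*88, r.get_state()['q'])
d=r.snapshot('side');crop(d,190,180,320,275,6,'pics/s6.png',1.5)
d=r.snapshot('top');crop(d,190,150,320,245,6,'pics/t6.png',2)
"
```

```text
t 9.9667 tcp [0.586  0.1466 0.2097] yaw 92.49 q7 -0.65 turn [ 0.0002 -0.0003 -0.0003] dp now [-0.104 -0.045  0.389] dp after turn [-0.104 -0.045  0.39 ] F [ 0.5 -0.1  0.1]
66.23003217540142 [-0.05703679  0.72489566 -0.46972017  1.65468334  0.40594351  0.85892159
 -0.65000406]
```

View pics/s6.png

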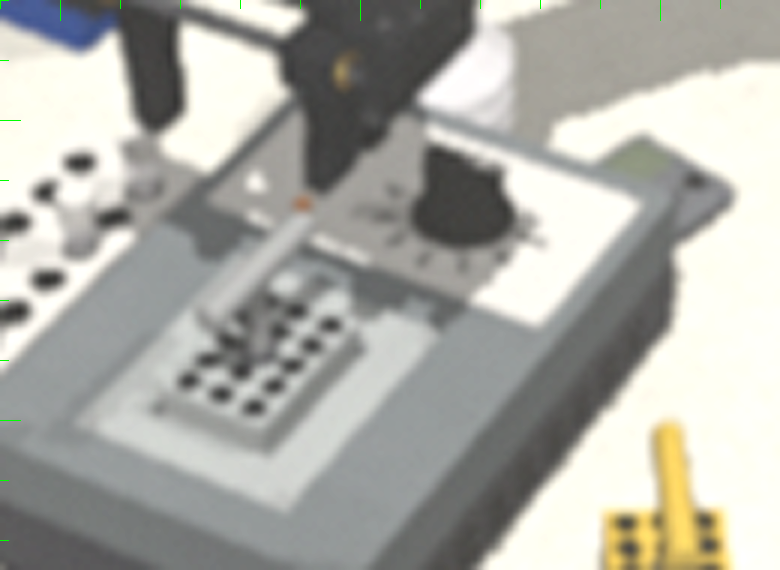

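View pics/t6.png

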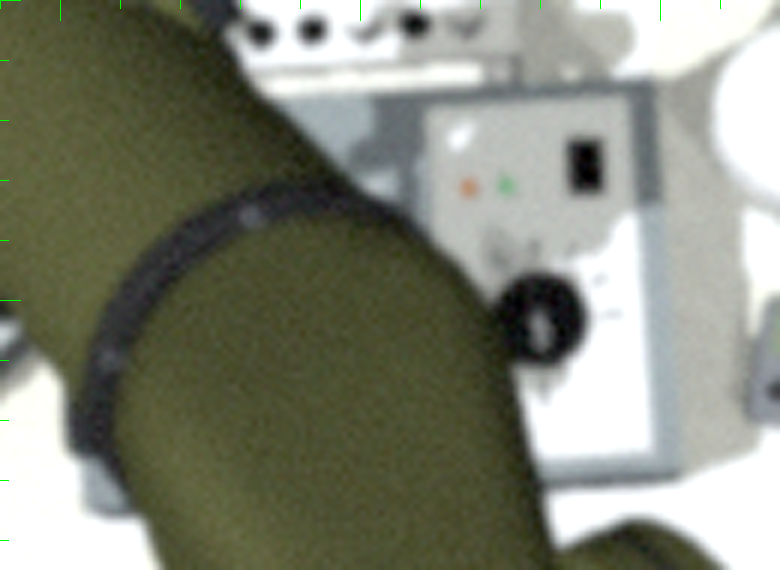

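Request:
{"fn": "move_arm", "kwargs": {
  "turn": [
    [0,0,0],
    [0,0,0],
    [0,0,0],
    [0,0,0],
    [0,0,0],
    [0,0,0],
    [0,0,0]
  ],
  "dp": [
    [-0.04,-0.02,0.8],
    [0,0,0.8],
    [0,0,0.7],
    [0,0,0.5],
    [0,0,0.3],
    [0,0,0.27],
    [0,0,0]
  ],
  "jaw": [-0.5,-0.5,-0.5,-0.5,-0.5,-0.5,-0.5]
}}

```text
clock: 10.65
tool_pos: [0.5849, 0.1424, 0.1239]
eef_rot: [0.692, 0.722, -0.001, -0.0]
contact_force: [0.1, 0.1, 0.6]
opening: 0.75
```

Request:
{"fn": "move_arm", "kwargs": {
  "turn": [
    [0,0,0],
    [0,0,0],
    [0,0,0],
    [0,0,0],
    [0,0,0],
    [0,0,0],
    [0,0,0],
    [0,0,0]
  ],
  "dp": [
    [0,0,0],
    [0,0,0],
    [0,0,0],
    [0,0,0],
    [0,0,0],
    [0,0,0],
    [0,0,0],
    [0,0,0]
  ],
  "jaw": [0.3,0.3,0.5,0.6,0.8,1,1,1],
  "newtons": 15
}}

```text
clock: 11.32
tool_pos: [0.586, 0.1434, 0.1249]
eef_rot: [0.692, 0.722, 0.001, 0.0]
contact_force: [7.4, 0.5, -2.1]
opening: 0.169
```

```bash
python3 -c "
from h import *
to([.585,.144,.1255],92.6)
print(r.get_state()['opening']*88, r.get_state()['moment'])
d=r.snapshot('side');crop(d,190,160,320,255,6,'pics/s7.png',1.5)
"
```

```text
t 11.3167 tcp [0.586  0.1434 0.1249] yaw 92.42 q7 -0.714 turn [ 0.0002 -0.     -0.0005] dp now [ 0.025 -0.037 -0.025] dp after turn [ 0.026 -0.037 -0.025] F [ 7.4  0.5 -2.1]
14.897975308981003 [-0.17223143 -1.63823426  0.04803633]
```

View pics/s7.png

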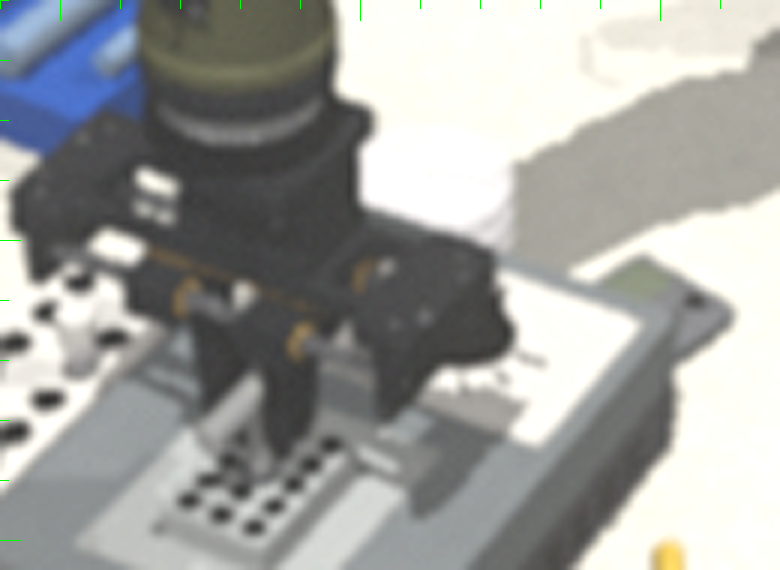

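Request:
{"fn": "move_arm", "kwargs": {
  "turn": [
    [0,0,0],
    [0,0,0],
    [0,0,0],
    [0,0,0]
  ],
  "dp": [
    [0,0.08,0],
    [0,0.04,0],
    [0,0,0],
    [0,0,0]
  ],
  "jaw": [1,1,1,1],
  "newtons": 60
}}

```text
clock: 11.7
tool_pos: [0.5871, 0.1434, 0.125]
eef_rot: [0.692, 0.722, -0.001, -0.001]
contact_force: [-2.0, -1.0, 5.2]
opening: 0.132
```

```bash
cat > st.py <<'E'
from h import *
s=r.get_state();Rc=R.from_quat(s["eef_rot"]);Z=Rc.apply([0,0,-1])
g=s["tool_pos"]-Rc.apply([0,0,r.hold_point_z])
X=np.array([np.cos(.045),np.sin(.045),0]);Y=np.array([-X[1],X[0],0])
print("t",round(s["clock"],2),"tcp",s["tool_pos"].round(4),"grasp",g.round(4),"tilt to +y",round(float(Z@Y),4),"to +x",round(float(Z@X),4),"F",s["contact_force"].round(1),"M",s["moment"].round(2),"open",round(s["opening"]*88,2))
E
python3 st.py
```

```text
t 11.7 tcp [0.5871 0.1434 0.125 ] grasp [0.5871 0.1434 0.1437] tilt to +y 0.0008 to +x 0.0024 F [-2.  -1.   5.2] M [-0.17  0.49  0.02] open 11.59
```

Request:
{"fn": "move_arm", "kwargs": {
  "turn": [
    [0,-0.003,0],
    [0,-0.003,0],
    [0,-0.003,0],
    [0,-0.003,0],
    [0,0,0]
  ],
  "dp": [
    [0.05,0,-0.025],
    [0.05,0,-0.025],
    [0.05,0,-0.025],
    [0.05,0,-0.025],
    [0,0,0]
  ],
  "jaw": [1,1,1,1,1]
}}

```text
clock: 12.12
tool_pos: [0.587, 0.1432, 0.1255]
eef_rot: [0.692, 0.721, -0.032, 0.03]
contact_force: [0.4, -9.3, -4.1]
opening: 0.136
```

```bash
python3 st.py
```

```text
t 12.12 tcp [0.587  0.1432 0.1255] grasp [0.587  0.1448 0.1441] tilt to +y 0.0865 to +x 0.0049 F [ 0.4 -9.3 -4.1] M [-1.24  0.05  0.07] open 12.01
```

```bash
python3 -c "
from h import *
d=r.snapshot('side');crop(d,190,180,300,260,7,'pics/s8.png',1.5)
"
```

```text
(no output)
```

View pics/s8.png

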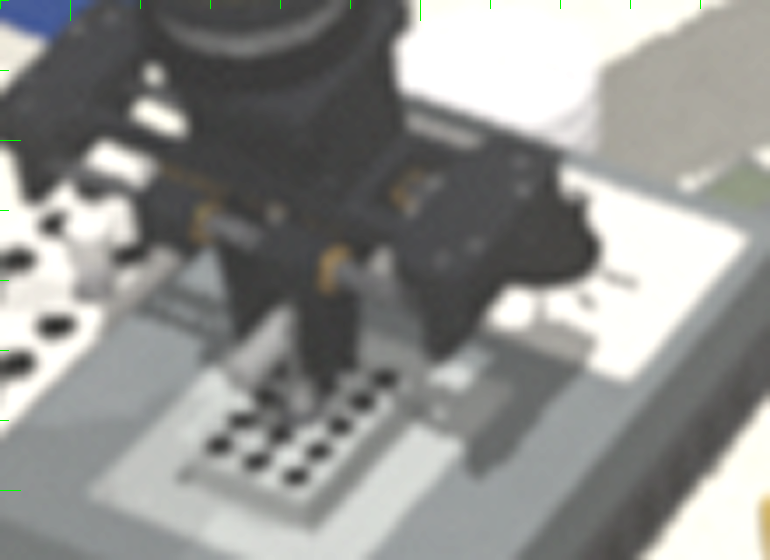

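Request:
{"fn": "move_arm", "kwargs": {
  "turn": [
    [0,0,0],
    [0,0,0],
    [0,0,0],
    [0,0,0],
    [0,0,0]
  ],
  "dp": [
    [0.08,0,0],
    [0.08,0,0],
    [0.08,0,0],
    [0,0,0],
    [0,0,0]
  ],
  "jaw": [1,1,1,1,1]
}}

```text
clock: 12.58
tool_pos: [0.587, 0.1449, 0.126]
eef_rot: [0.693, 0.719, -0.033, 0.031]
contact_force: [-1.7, -15.8, 4.7]
opening: 0.133
```

```bash
python3 st.py
```

```text
t 12.58 tcp [0.587  0.1449 0.126 ] grasp [0.5871 0.1466 0.1446] tilt to +y 0.0911 to +x 0.0055 F [ -1.7 -15.8   4.7] M [-2.67  0.28  0.12] open 11.68
```

```bash
python3 -c "
from h import *
d=r.snapshot('side');cv2.imwrite('pics/side_lean1.png',d['frame']);crop(d,190,180,320,275,6,'pics/s9.png',1.5)
a=cv2.imread('pics/s6.png');b=cv2.imread('pics/s9.png')
def f(x0,y0,x1,y1):
    g=lambda i:cv2.cvtColor(i[y0:y1,x0:x1],6).astype(np.float64)
    return np.array(cv2.phaseCorrelate(g(a),g(b),cv2.createHanningWindow((x1-x0,y1-y0),cv2.CV_64F))[0])/6
print('heater edge',f(380,430,600,570),f(0,430,240,570)); print('block near face',f(150,370,300,470))
v=np.hstack([a[200:520,60:440],b[200:520,60:440]]);cv2.imwrite('pics/cmp.png',v)
"
```

```text
heater edge [-0.00170068 -0.03397656] [0.00862569 0.00844716]
block near face [0.01490758 0.00495753]
```

View pics/cmp.png

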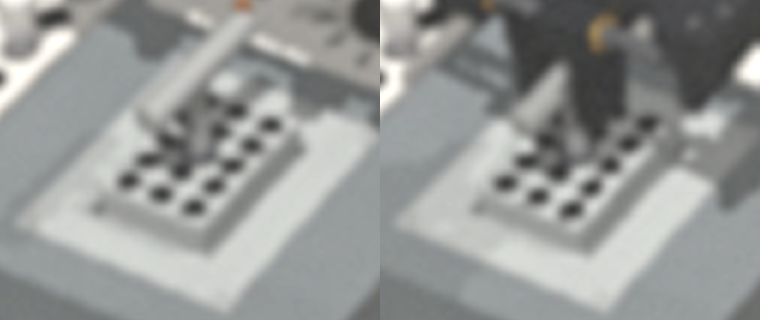

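Request:
{"fn": "move_arm", "kwargs": {
  "turn": [
    [0,0,0],
    [0,0,0],
    [0,0,0],
    [0,0,0],
    [0,0,0]
  ],
  "dp": [
    [0.08,0,-0.01],
    [0.08,0,-0.01],
    [0.08,0,-0.01],
    [0,0,0],
    [0,0,0]
  ],
  "jaw": [1,1,1,1,1]
}}

```text
clock: 13.05
tool_pos: [0.5871, 0.1486, 0.1271]
eef_rot: [0.694, 0.719, -0.035, 0.033]
contact_force: [-3.2, -19.6, 10.7]
opening: 0.134
```

```bash
python3 st.py
```

```text
t 13.05 tcp [0.5871 0.1486 0.1271] grasp [0.5871 0.1503 0.1457] tilt to +y 0.0949 to +x 0.0056 F [ -3.2 -19.6  10.7] M [-3.64  0.5   0.06] open 11.81
```

Request:
{"fn": "move_arm", "kwargs": {
  "turn": [
    [0,0.0035,0],
    [0,0.0035,0],
    [0,0.0035,0],
    [0,0.0035,0],
    [0,0.0035,0],
    [0,0.0035,0],
    [0,0.0035,0],
    [0,0,0]
  ],
  "dp": [
    [-0.16,0,-0.045],
    [-0.16,0,-0.045],
    [-0.16,0,-0.045],
    [-0.16,0,-0.045],
    [-0.16,0,-0.045],
    [-0.16,0,-0.045],
    [-0.16,0,-0.045],
    [0,0,0]
  ],
  "jaw": [1,1,1,1,1,1,1,1]
}}

```text
clock: 13.72
tool_pos: [0.5851, 0.1314, 0.1304]
eef_rot: [0.692, 0.721, 0.023, -0.031]
contact_force: [-0.4, 2.1, -21.1]
opening: 0.13
```

```bash
python3 st.py
```

```text
t 13.72 tcp [0.5851 0.1314 0.1304] grasp [0.5853 0.1299 0.1491] tilt to +y -0.0775 to +x 0.0093 F [ -0.4   2.1 -21.1] M [-0.09 -0.36  0.05] open 11.47
```

```bash
python3 -c "
from h import *
d=r.snapshot('side');crop(d,190,180,320,275,6,'pics/s10.png',1.5)
a=cv2.imread('pics/s6.png');b=cv2.imread('pics/s10.png')
def f(x0,y0,x1,y1):
    g=lambda i:cv2.cvtColor(i[y0:y1,x0:x1],6).astype(np.float64)
    return np.array(cv2.phaseCorrelate(g(a),g(b),cv2.createHanningWindow((x1-x0,y1-y0),cv2.CV_64F))[0])/6
print('heater edge',f(380,430,600,570),f(0,430,240,570)); print('block near face',f(150,370,300,470))
v=np.hstack([a[180:520,60:440],b[180:520,60:440]]);cv2.imwrite('pics/cmp2.png',v)
"
```

```text
heater edge [ 0.97899205 -0.04015632] [-0.01027818  0.03033172]
block near face [ 0.00608503 -0.04190764]
```

View pics/cmp2.png

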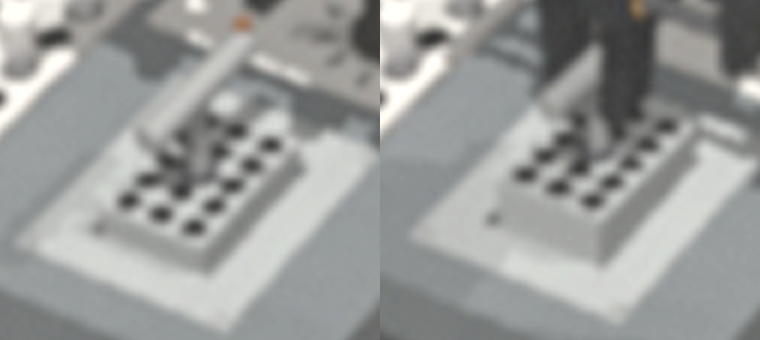

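```bash
cat > cmp.py <<'E'
from h import *
import sys
a=cv2.imread('pics/side0.png');d=r.snapshot('side');b=d['frame'];cv2.imwrite(sys.argv[1],b)
def tm(n,cx,cy,w=8,sr=8):
    up=6;t=cv2.resize(a[cy-w:cy+w,cx-w:cx+w],None,fx=up,fy=up,interpolation=2);S=cv2.resize(b[cy-w-sr:cy+w+sr,cx-w-sr:cx+w+sr],None,fx=up,fy=up,interpolation=2)
    m=cv2.matchTemplate(S,t,cv2.TM_CCOEFF_NORMED);_,v,_,l=cv2.minMaxLoc(m);print(n,(np.array(l)/up-sr).round(2),round(v,3))
tm('front-left bottom corner(+y,-x)',248,291);tm('front-left top',248,278);tm('front-right',302,213);tm('panel corner',280,233);tm('back-left',186,258)
tm('liner corner near',238,264);tm('knob',267,213);tm('rack',160,240);tm('timer',309,213)
E
python3 cmp.py pics/f1.png; python3 st.py
```

```text
front-left bottom corner(+y,-x) [ 2.33 -2.  ] 0.99
front-left top [ 2.33 -1.5 ] 0.967
front-right [ 0.5  -0.17] 0.957
panel corner [ 2.67 -0.83] 0.883
back-left [ 1.83 -2.  ] 0.831
liner corner near [ 2.5  -1.33] 0.975
knob [ 1.33 -1.67] 0.578
rack [0.17 0.  ] 0.961
timer [0. 0.] 0.995
t 13.82 tcp [0.5851 0.1314 0.1305] grasp [0.5854 0.13   0.1492] tilt to +y -0.0757 to +x 0.0092 F [  0.9   1.7 -28.4] M [-0.23 -0.39  0.05] open 11.79
```

Request:
{"fn": "move_arm", "kwargs": {
  "turn": [
    [0,0,0],
    [0,0,0]
  ],
  "dp": [
    [0,0,0.15],
    [0,0,0.1]
  ],
  "jaw": [1,1]
}}

```text
clock: 13.98
tool_pos: [0.5876, 0.1321, 0.1297]
eef_rot: [0.692, 0.721, 0.025, -0.028]
contact_force: [-7.4, -6.0, 21.7]
opening: 0.134
```

```bash
python3 st.py
```

```text
t 13.98 tcp [0.5876 0.1321 0.1297] grasp [0.5877 0.1307 0.1483] tilt to +y -0.0746 to +x 0.0024 F [-7.4 -6.  21.7] M [-0.96  1.66  0.25] open 11.75
```

Request:
{"fn": "move_arm", "kwargs": {
  "turn": [
    [0,0,0],
    [0,-0.004,0],
    [0,-0.004,0],
    [0,-0.004,0],
    [0,0,0]
  ],
  "dp": [
    [0,0,-0.08],
    [0.08,0,-0.03],
    [0.08,0,-0.03],
    [0.08,0,-0.03],
    [0,0,0]
  ],
  "jaw": [1,1,1,1,1]
}}

```text
clock: 14.4
tool_pos: [0.586, 0.1372, 0.1312]
eef_rot: [0.691, 0.722, -0.003, -0.001]
contact_force: [-1.9, -5.1, -17.0]
opening: 0.14
```

```bash
python3 st.py
```

```text
t 14.4 tcp [0.586  0.1372 0.1312] grasp [0.5861 0.1372 0.1499] tilt to +y 0.0033 to +x 0.006 F [ -1.9  -5.1 -17. ] M [-0.89  0.25  0.06] open 12.3
```

Request:
{"fn": "move_arm", "kwargs": {
  "turn": [
    [0,-0.004,0],
    [0,-0.004,0],
    [0,-0.004,0],
    [0,0,0],
    [0,0,0]
  ],
  "dp": [
    [0.1,0,0.02],
    [0.1,0,0],
    [0.1,0,-0.02],
    [0.05,0,0],
    [0,0,0]
  ],
  "jaw": [1,1,1,1,1]
}}

```text
clock: 14.82
tool_pos: [0.5861, 0.143, 0.1316]
eef_rot: [0.692, 0.721, -0.03, 0.027]
contact_force: [-3.1, -7.2, -11.5]
opening: 0.131
```

```bash
python3 st.py; python3 cmp.py pics/f2.png
```

```text
t 14.82 tcp [0.5861 0.143  0.1316] grasp [0.5861 0.1445 0.1502] tilt to +y 0.0808 to +x 0.0062 F [ -3.1  -7.2 -11.5] M [-1.35  0.47  0.09] open 11.57
front-left bottom corner(+y,-x) [ 2.   -1.67] 0.989
front-left top [ 2.5  -1.67] 0.994
front-right [ 0.5  -0.17] 0.958
panel corner [ 2.33 -1.67] 0.978
back-left [ 1.83 -1.67] 0.846
liner corner near [ 2.5  -1.33] 0.988
knob [ 1.33 -1.17] 0.475
rack [ 0.   -0.17] 0.989
timer [0. 0.] 0.996
```

Request:
{"fn": "move_arm", "kwargs": {
  "turn": [
    [0,0.004,0],
    [0,0.004,0],
    [0,0.004,0],
    [0,0.004,0],
    [0,0,0]
  ],
  "dp": [
    [-0.1,0,0],
    [-0.1,0,0],
    [-0.1,0,-0.02],
    [-0.1,0,-0.02],
    [0,0,0]
  ],
  "jaw": [1,1,1,1,1]
}}

```text
clock: 15.28
tool_pos: [0.5866, 0.1375, 0.1328]
eef_rot: [0.692, 0.722, 0.009, -0.012]
contact_force: [-2.9, 3.3, -19.0]
opening: 0.134
```

```bash
python3 st.py
```

```text
t 15.28 tcp [0.5866 0.1375 0.1328] grasp [0.5867 0.137  0.1515] tilt to +y -0.0299 to +x 0.0044 F [ -2.9   3.3 -19. ] M [0.18 0.43 0.12] open 11.82
```

Request:
{"fn": "move_arm", "kwargs": {
  "turn": [
    [0,0.004,0],
    [0,0.004,0],
    [0,0,0],
    [0,0,0]
  ],
  "dp": [
    [-0.1,0,0.02],
    [-0.1,0,0],
    [-0.1,0,0],
    [0,0,0]
  ],
  "jaw": [1,1,1,1]
}}

```text
clock: 15.62
tool_pos: [0.5872, 0.1323, 0.133]
eef_rot: [0.691, 0.722, 0.027, -0.03]
contact_force: [-3.5, 4.1, -12.7]
opening: 0.134
```

```bash
python3 st.py; python3 cmp.py pics/f3.png;python3 -c "
from h import *
crop(dict(frame=cv2.imread('pics/f3.png')),190,180,320,275,6,'pics/s11.png',1.5)"
```

```text
t 15.62 tcp [0.5872 0.1323 0.133 ] grasp [0.5873 0.1308 0.1517] tilt to +y -0.0808 to +x 0.0027 F [ -3.5   4.1 -12.7] M [0.33 0.67 0.14] open 11.76
front-left bottom corner(+y,-x) [ 2.   -1.67] 0.99
front-left top [ 2.   -1.33] 0.968
front-right [ 0.5  -0.17] 0.96
panel corner [ 2.67 -0.83] 0.898
back-left [ 1.67 -1.67] 0.869
liner corner near [ 2.5  -1.17] 0.976
knob [ 1.  -1.5] 0.556
rack [0.17 0.  ] 0.959
timer [0. 0.] 0.996
```

View pics/s11.png

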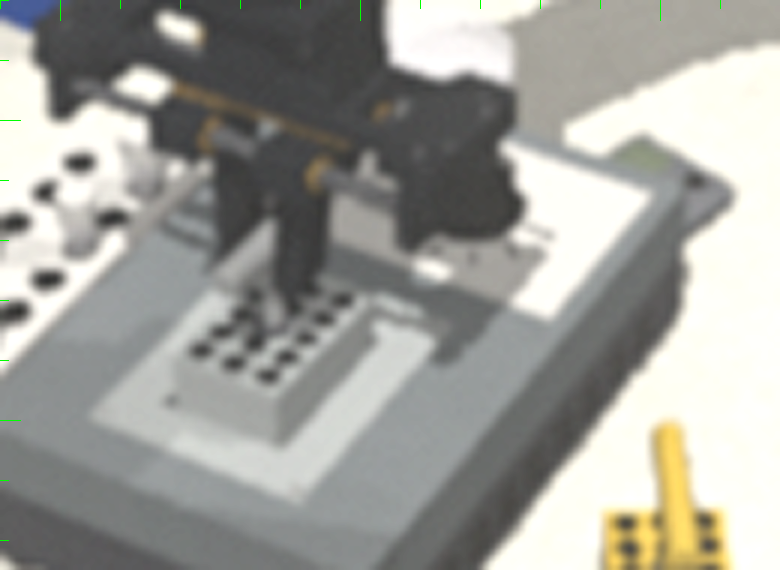

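Request:
{"fn": "move_arm", "kwargs": {
  "turn": [
    [0,-0.004,0],
    [0,-0.004,0],
    [0,-0.004,0],
    [0,-0.004,0],
    [0,-0.004,0],
    [0,-0.004,0],
    [0,-0.003,0],
    [0,0,0],
    [0,0,0]
  ],
  "dp": [
    [0.1,0,-0.02],
    [0.1,0,-0.02],
    [0.1,0,-0.02],
    [0.1,0,-0.01],
    [0.1,0,-0.01],
    [0.1,0,-0.01],
    [0.1,0,0],
    [0,0,0],
    [0,0,0]
  ],
  "jaw": [1,1,1,1,1,1,1,1,1]
}}

```text
clock: 16.42
tool_pos: [0.5864, 0.1433, 0.1348]
eef_rot: [0.692, 0.72, -0.036, 0.034]
contact_force: [-3.0, -7.0, -13.0]
opening: 0.136
```

```bash
python3 st.py
```

```text
t 16.42 tcp [0.5864 0.1433 0.1348] grasp [0.5865 0.1452 0.1534] tilt to +y 0.0996 to +x 0.0053 F [ -3.  -7. -13.] M [-1.11  0.67  0.08] open 11.95
```

Climbing about 1.7 mm per swing with the heater steady; swing back with a little more lift.

Request:
{"fn": "move_arm", "kwargs": {
  "turn": [
    [0,0.004,0],
    [0,0.004,0],
    [0,0.004,0],
    [0,0.004,0],
    [0,0.004,0],
    [0,0.004,0],
    [0,0.005,0],
    [0,0,0],
    [0,0,0]
  ],
  "dp": [
    [-0.1,0,-0.02],
    [-0.1,0,-0.02],
    [-0.1,0,-0.02],
    [-0.1,0,-0.02],
    [-0.1,0,-0.02],
    [-0.1,0,0],
    [-0.1,0,0],
    [0,0,0],
    [0,0,0]
  ],
  "jaw": [1,1,1,1,1,1,1,1,1]
}}

```text
clock: 17.17
tool_pos: [0.5871, 0.131, 0.1374]
eef_rot: [0.691, 0.721, 0.03, -0.034]
contact_force: [-2.4, 2.4, -17.7]
opening: 0.136
```

```bash
python3 st.py
```

```text
t 17.17 tcp [0.5871 0.131  0.1374] grasp [0.5873 0.1293 0.1561] tilt to +y -0.0915 to +x 0.0035 F [ -2.4   2.4 -17.7] M [0.11 0.44 0.01] open 11.95
```

Request:
{"fn": "move_arm", "kwargs": {
  "turn": [
    [0,-0.004,0],
    [0,-0.004,0],
    [0,-0.004,0],
    [0,-0.004,0],
    [0,-0.004,0],
    [0,-0.004,0],
    [0,-0.004,0],
    [0,0,0],
    [0,0,0]
  ],
  "dp": [
    [0.1,0,-0.02],
    [0.1,0,-0.02],
    [0.1,0,-0.02],
    [0.1,0,-0.01],
    [0.1,0,-0.01],
    [0.1,0,-0.01],
    [0.1,0,0],
    [0,0,0],
    [0,0,0]
  ],
  "jaw": [1,1,1,1,1,1,1,1,1]
}}

```text
clock: 17.92
tool_pos: [0.5867, 0.1448, 0.14]
eef_rot: [0.692, 0.721, -0.033, 0.032]
contact_force: [-1.6, -5.1, -16.0]
opening: 0.135
```

```bash
python3 st.py;  python3 cmp.py pics/f4.png
```

```text
t 17.92 tcp [0.5867 0.1448 0.14  ] grasp [0.5867 0.1465 0.1587] tilt to +y 0.0912 to +x 0.0042 F [ -1.6  -5.1 -16. ] M [-0.68  0.51  0.07] open 11.9
front-left bottom corner(+y,-x) [ 2.  -1.5] 0.99
front-left top [ 2.33 -1.33] 0.994
front-right [ 0.5  -0.17] 0.967
panel corner [ 2.   -1.33] 0.981
back-left [ 1.5  -1.33] 0.891
liner corner near [ 2.33 -1.17] 0.986
knob [-2.33 -3.  ] 0.462
rack [0. 0.] 0.996
timer [0. 0.] 0.997
```

Request:
{"fn": "move_arm", "kwargs": {
  "turn": [
    [0,0.004,0],
    [0,0.004,0],
    [0,0.004,0],
    [0,0.004,0],
    [0,0.004,0],
    [0,0.004,0],
    [0,0.004,0],
    [0,0,0],
    [0,0,0]
  ],
  "dp": [
    [-0.1,0,-0.02],
    [-0.1,0,-0.02],
    [-0.1,0,-0.02],
    [-0.1,0,-0.02],
    [-0.1,0,-0.02],
    [-0.1,0,0],
    [-0.08,0,0],
    [0,0,0],
    [0,0,0]
  ],
  "jaw": [1,1,1,1,1,1,1,1,1]
}}

```text
clock: 18.72
tool_pos: [0.5883, 0.1304, 0.1436]
eef_rot: [0.691, 0.721, 0.031, -0.033]
contact_force: [-1.9, 0.8, -12.8]
opening: 0.136
```

```bash
python3 st.py
```

```text
t 18.72 tcp [0.5883 0.1304 0.1436] grasp [0.5884 0.1288 0.1623] tilt to +y -0.0896 to +x 0.0009 F [ -1.9   0.8 -12.8] M [-0.27  0.56  0.15] open 11.94
```

Request:
{"fn": "move_arm", "kwargs": {
  "turn": [
    [0,-0.004,0],
    [0,-0.004,0],
    [0,-0.004,0],
    [0,-0.004,0],
    [0,-0.004,0],
    [0,-0.004,0],
    [0,-0.004,0],
    [0,0,0],
    [0,0,0]
  ],
  "dp": [
    [0.1,0,-0.02],
    [0.1,0,-0.02],
    [0.1,0,-0.02],
    [0.1,0,-0.01],
    [0.1,0,-0.01],
    [0.1,0,-0.01],
    [0.06,0,0],
    [0,0,0],
    [0,0,0]
  ],
  "jaw": [1,1,1,1,1,1,1,1,1]
}}

```text
clock: 19.47
tool_pos: [0.5893, 0.1473, 0.1475]
eef_rot: [0.691, 0.721, -0.028, 0.032]
contact_force: [-1.4, -2.6, -2.0]
opening: 0.135
```

```bash
python3 st.py;  python3 cmp.py pics/f5.png;python3 -c "
from h import *
crop(dict(frame=cv2.imread('pics/f5.png')),190,180,320,275,6,'pics/s12.png',1.5)"
```

```text
t 19.47 tcp [0.5893 0.1473 0.1475] grasp [0.5892 0.1489 0.1662] tilt to +y 0.0855 to +x -0.0028 F [-1.4 -2.6 -2. ] M [-0.51  0.16  0.04] open 11.88
front-left bottom corner(+y,-x) [ 1.83 -1.5 ] 0.991
front-left top [ 2.17 -1.17] 0.994
front-right [ 0.5  -0.17] 0.969
panel corner [ 1.67 -1.17] 0.992
back-left [ 1.5  -1.33] 0.89
liner corner near [ 2.33 -1.  ] 0.988
knob [-3.83 -4.  ] 0.487
rack [0. 0.] 0.998
timer [0. 0.] 0.997
```

View pics/s12.png

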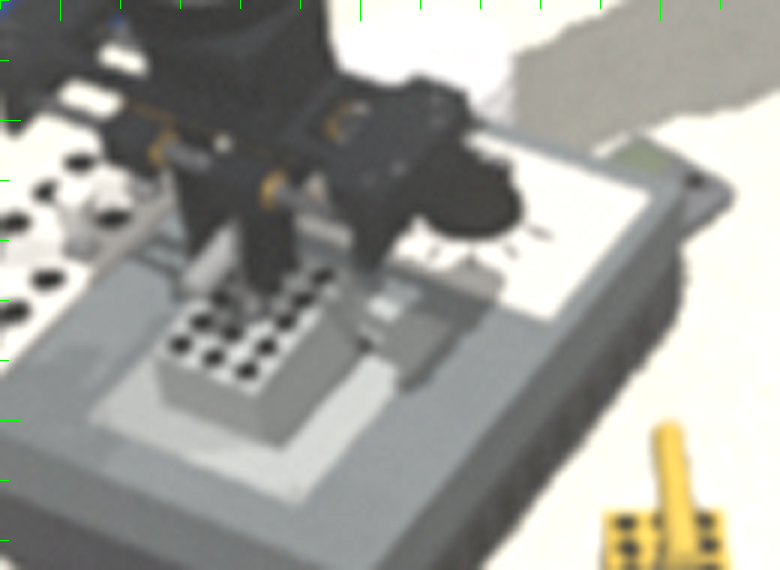

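Request:
{"fn": "move_arm", "kwargs": {
  "turn": [
    [0,0.004,0],
    [0,0.004,0],
    [0,0.004,0],
    [0,0.0016,0],
    [0,0,0]
  ],
  "dp": [
    [-0.12,0,-0.04],
    [-0.12,0,-0.04],
    [-0.12,0,-0.04],
    [-0.04,0,-0.04],
    [0,0,0]
  ],
  "jaw": [1,1,1,1,1]
}}

```text
clock: 19.93
tool_pos: [0.5893, 0.1362, 0.1511]
eef_rot: [0.693, 0.721, 0.001, -0.0]
contact_force: [-1.3, 0.4, -4.5]
opening: 0.133
```

```bash
python3 st.py
```

```text
t 19.93 tcp [0.5893 0.1362 0.1511] grasp [0.5892 0.1361 0.1698] tilt to +y -0.0014 to +x -0.0009 F [-1.3  0.4 -4.5] M [-0.12  0.1   0.05] open 11.7
```

Only the block's weight (4.5 N) remains on the gripper: it is free. Lift slowly.

Request:
{"fn": "move_arm", "kwargs": {
  "turn": [
    [0,0,0],
    [0,0,0],
    [0,0,0],
    [0,0,0],
    [0,0,0],
    [0,0,0],
    [0,0,0],
    [0,0,0],
    [0,0,0],
    [0,0,0]
  ],
  "dp": [
    [0,0,-0.15],
    [0,0,-0.2],
    [0,0,-0.25],
    [0,0,-0.25],
    [0,0,-0.25],
    [0,0,-0.25],
    [0,0,-0.25],
    [0,0,-0.15],
    [0,0,0],
    [0,0,0]
  ],
  "jaw": [1,1,1,1,1,1,1,1,1,1]
}}

```text
clock: 20.77
tool_pos: [0.5886, 0.1372, 0.1949]
eef_rot: [0.692, 0.722, 0.0, -0.0]
contact_force: [0.2, -0.2, -4.8]
opening: 0.132
```

```bash
python3 st.py;  python3 cmp.py pics/f6.png;python3 -c "
from h import *
crop(dict(frame=cv2.imread('pics/f6.png')),190,160,320,275,6,'pics/s13.png',1.5)
d=r.snapshot('top');crop(d,190,150,320,245,6,'pics/t13.png',2)"
```

```text
t 20.77 tcp [0.5886 0.1372 0.1949] grasp [0.5886 0.1372 0.2136] tilt to +y -0.0006 to +x -0.0004 F [ 0.2 -0.2 -4.8] M [-0.06 -0.1   0.04] open 11.63
front-left bottom corner(+y,-x) [ 1.83 -1.5 ] 0.991
front-left top [ 2.33 -1.67] 0.984
front-right [ 0.5  -0.17] 0.969
panel corner [ 1.67 -1.17] 0.995
back-left [ 1.33 -1.33] 0.891
liner corner near [ 2.17 -1.  ] 0.987
knob [ 0.33 -1.  ] 0.604
rack [0. 0.] 0.998
timer [0. 0.] 0.997
```

View pics/s13.png

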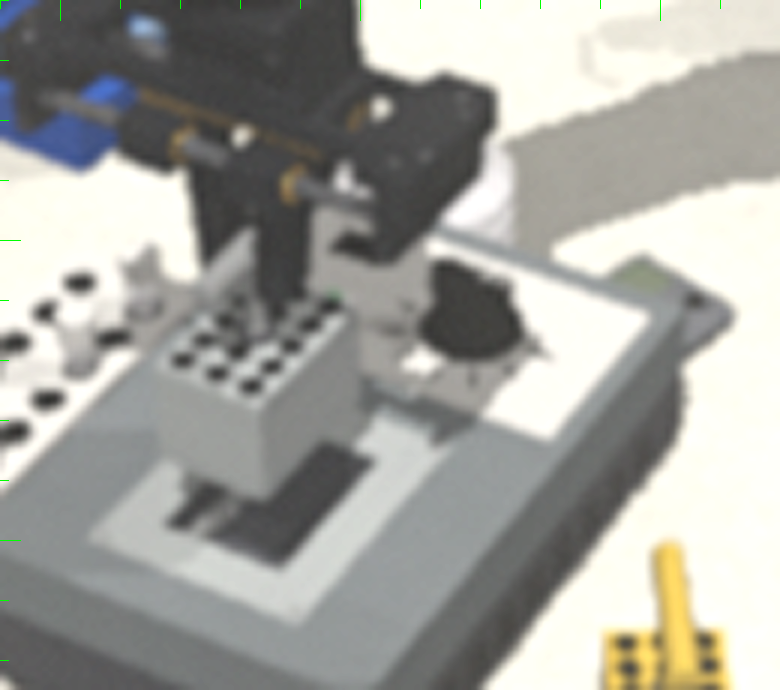

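View pics/t13.png

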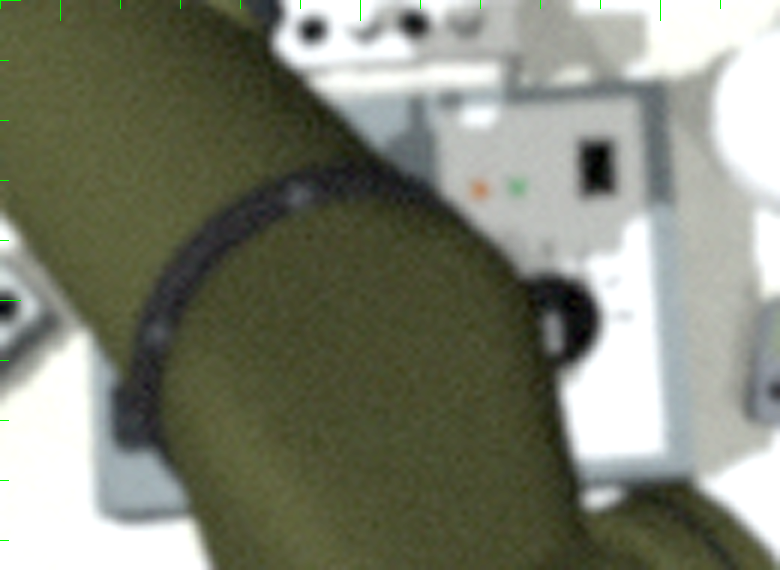

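```bash
python3 -c "
from plant import r
print(r.finish_job())"; python3 st.py
```

```text
the job is handed in; nothing more can be done
None
the job is handed in; nothing more can be done
```

The block is out of the heater and was handed in at 20.8 s, held upright just above its well. I got no verdict back, so this rests on my own last checks.

**What I did:**
- I turned the knob anticlockwise until it pressed against its stop, at about 0.4 N m.
- I then gripped the T-handle at 60 N and rocked the block from side to side, eight swings in all, easing it up until only its weight was left on the gripper.
- Last, I straightened the block and lifted it.

**Last checks:**
- **Block:** its underside is about 33 mm above the rim and within about 5 mm of the well's centre. It leans less than 0.01 rad, and the gripper carries 4.8 N, which is the block's weight.
- **Knob:** its white line points along the off direction.
- **Bystanders:** the rack and timer have not shifted in the images. I did not measure the other things, but the arm went nowhere near them.

**What went less well:** the first swing to the right pulled too hard, with 21–28 N of lift, and the heater slid towards -y. The two views disagree on how far: about 8–10 mm from the side and about 5 mm from the top. Both are inside the 40 mm limit. I used less lift after that and saw no further slide in the images. The gripper also turned a little on the bar in the early swings, so I judged the lean from how far the handle moved and from the pictures.

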